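Put the mixed-up blood tube racks into their own trays

ROBOT

A 7-joint arm with a two-finger parallel gripper is mounted at the origin on the work surface. World frame = base frame: x ahead of the robot, y to its left, z up, the work surface at z = 0. Lengths are in m, angles in rad, forces in N, time in s.
With the tool pointing down it reaches from about 0.425 to 0.875 m from the base axis. Payload 4.7 kg.
Tool frame: the origin (TCP) lies at the very end of the fingers, on their centre line; the grasp point (between the pads) lies 19 mm behind it; z points along the fingers, y is the direction in which the jaws open and shut (so a half turn about z gives the same grasp; the last joint's range is limited). The gripper opens to 85 mm and grips with 20 to 120 N. Pads are 22 mm wide; open, the fingers measure 114 mm over their backs; the gripper's body (76 mm by 85 mm) begins 54 mm behind the grasp point. The pads swing forward as they close: fully open they stand 13 mm farther back than shut.
Start: joints at [1.296, 0.321, -0.07, 1.45, 0.023, 1.371, -0.057], TCP at [0.185, -0.623, 0.231] pointing down, gripper open.
Joint ranges: [-2.86, 2.86], [-0.3, 2.09], [-1.38, 1.24], [0.06, 2.45], [-1.56, 4.7], [0.09, 2.05], [-2.69, 2.69]. Speed limits (rad/s): [2.57, 2.57, 3.14, 3.14, 3.14, 3.14, 3.14].

INTERFACE

Orientations are given as a unit quaternion [x, y, z, w].
In Python, from workcell import r gives the robot as it stands.
- The arm moves only by the tool jog_arm, never from a script. Its argument "series" is a list of rows, each a list of 7 numbers: the opening in per cent of the stroke, from 0 (shut) to 100 (fully open), then the shift along the tool's x, y, z in m, then the turn, a rotation vector about the tool's x, y, z in degrees. A call has 1 to 20 rows; each row is the pose to reach, as a shift and turn from the pose commanded when the call began, along the tool's axes at that moment; what a row does not reach only later rows make up. A row lasts 1/10 s, in which the tool goes at most 50 mm and 8.59 degrees, less where a joint would pass 70% of its speed; a pose out of reach is approached as far as the arm can. A call with a gripper value outside its range is refused whole. The fingers move at their own pace and stop on an object; "grip_force" is the grip in N (left out, the last holds). Time passes only in rows, so rows that repeat a pose let the fingers close. It gives the time, the measured TCP pose, the force and the opening at its end, in the units of the state.
- r.get_obs(): the state, without advancing time (a new reading comes with each control period).
- r.capture(name): name is "side" or "top" or "wrist"; returns a dict with "color" (384x512x3 uint8, blue, green, red), "intrinsics" (3x3 intrinsics, pixels), "cam_to_world" (4x4, takes a point from camera to world coordinates). Camera axes: x right, y up, looking along -z (the intrinsics and any distortion apply to the point x, -y, -z); pixel columns grow to the right and rows downward; lengths in m; the calibration is good to about 2 mm. A picture is of the moment at which its call begins. There is no depth.
- r.close_job(): hands the job in, once; it reports no verdict.
Trained networks look in a picture, given as the dict that the camera call returned (one of the last four; its "shot" number tells which), for a name from the list of things; names that differ only in an ending like _2 or _b are one class to them, and where a whole thing is asked for, a point or a joint stands for the part that bears it (a point fixed in the world has none). Each returns a list of dicts, best first, with "confidence" (0 to 1); they miss things now and then, are a little off and sometimes report something else, mostly with a low value. They report only what shows in the picture. A call takes as long as a camera call. They do not tell look-alikes from the thing itself.
- r.cut_out(picture, target): "region" (384x512 bool, what is visible of it) and "xy" ([column, row] in pixels, amid what is visible of it).
The state is a dict: "time_s": time; "joint_positions": joint angles; "dq": joint speeds; "joint_torque": joint torques, N m; "tool_pos": TCP position; "tool_rot": TCP orientation; "ft_force": force on the tool from outside, world axes, zero at the start; "torque": the same for the moment, N m; "finger_gap": opening from 0.0 (shut) to 1.0 (fully open).
Only numpy, scipy, OpenCV 4.12 (cv2) and the standard library are available. Lean on these libraries where they do the work, as an engineer would, in place of code of your own. Each camera call takes 0.05 s, during which the arm holds its last target. There are 200 camera calls.

TASK

The racks of blood tubes by the centrifuge have been mixed up: each belongs in the tray that has the colour of its caps, and three or all four stand in another's tray. Swap them round, parking a rack in the empty steel tray when you need a free spot, until every rack stands flat, in the middle and lengthwise in the tray of its own colour and the steel tray is empty again. Carry the racks upright and set them down rather than dropping them, and do not knock the orange waste jar.

Things in the scene. Friction and masses are not known exactly. Their poses are not given: they have to be found in the camera images.
- rack_red: A white plastic block rack holding six capped blood tubes (2 rows of 3) with red caps. Block 70 mm (its x) by 46 mm (its y) by 50 mm high, solid and flat-sided; the tubes are fixed in it and their caps reach 83 mm above its underside. Origin: centre of the underside; z up. About 0.2 kg, loose. To be gripped across the 46 mm width, by the block below the caps.
- rack_yellow: A white plastic block rack holding six capped blood tubes (2 rows of 3) with yellow caps. Block 70 mm (its x) by 46 mm (its y) by 50 mm high, solid and flat-sided; the tubes are fixed in it and their caps reach 83 mm above its underside. Origin: centre of the underside; z up. About 0.2 kg, loose. To be gripped across the 46 mm width, by the block below the caps.
- rack_green: A white plastic block rack holding six capped blood tubes (2 rows of 3) with green caps. Block 70 mm (its x) by 46 mm (its y) by 50 mm high, solid and flat-sided; the tubes are fixed in it and their caps reach 83 mm above its underside. Origin: centre of the underside; z up. About 0.2 kg, loose. To be gripped across the 46 mm width, by the block below the caps.
- rack_blue: A white plastic block rack holding six capped blood tubes (2 rows of 3) with blue caps. Block 70 mm (its x) by 46 mm (its y) by 50 mm high, solid and flat-sided; the tubes are fixed in it and their caps reach 83 mm above its underside. Origin: centre of the underside; z up. About 0.2 kg, loose. To be gripped across the 46 mm width, by the block below the caps.
- tray_red: A shallow open red plastic tray, fixed to the bench: 104 mm (its x) by 80 mm (its y) outside, 98 by 74 mm inside, rim 13 mm high, walls and floor 3 mm thick. The place of the rack with red caps; at the start it may hold another rack. Origin: centre of the underside, on the bench; z up.
- tray_yellow: A shallow open yellow plastic tray, fixed to the bench: 104 mm (its x) by 80 mm (its y) outside, 98 by 74 mm inside, rim 13 mm high, walls and floor 3 mm thick. The place of the rack with yellow caps; at the start it may hold another rack. Origin: centre of the underside, on the bench; z up.
- tray_green: A shallow open green plastic tray, fixed to the bench: 104 mm (its x) by 80 mm (its y) outside, 98 by 74 mm inside, rim 13 mm high, walls and floor 3 mm thick. The place of the rack with green caps; at the start it may hold another rack. Origin: centre of the underside, on the bench; z up.
- tray_blue: A shallow open blue plastic tray, fixed to the bench: 104 mm (its x) by 80 mm (its y) outside, 98 by 74 mm inside, rim 13 mm high, walls and floor 3 mm thick. The place of the rack with blue caps; at the start it may hold another rack. Origin: centre of the underside, on the bench; z up.
- tray_steel: A shallow open bare steel tray of the same shape and size as the coloured ones (104 by 80 mm outside, 98 by 74 mm inside, rim 13 mm, floor 3 mm thick), fixed to the bench. The spare one: empty at the start. Origin: centre of the underside; x along its length, z up.
- waste_jar: An orange plastic waste jar with a red lid, loose, standing on the bench beyond the middle of the row of trays: 90 mm across the lid (plus a 9 mm tab), 114 mm high, 0.35 kg. Origin: centre of the underside. Not to be disturbed.
Not all that is in view belongs to the job. What is shaped like the rack_red but black or pink is not meant.

How it is judged:
By the outcome, as a careful person would: the job done as asked, in the order asked, and still so for the second after the job is handed in, with the robot touching nothing.
It also fails if it takes over 128 s, if anything falls off the work surface, if the arm or the gripper's body presses on something with over 40 N, if the wrist force passes 120 N, or if a joint passes its speed limit or range.

## Working session

There is one attempt and no reset: what is moved stays moved. The work goes in short steps, Python scripts to look and compute and a tool call to move; the robot and the scene stay as the last step left them, time stands still between calls to the robot, and variables do not carry over. Pictures are saved under pics/ and viewed, about 12 in all and at most 16, crops included, and the job is handed in when it is done.

Besides the shell and the picture viewer there is one more tool, called after "Request:" as name(argument=value, ...) on one line, values as JSON. jog_arm: Moves the arm, as the interface text tells. Its arguments: {"type":"object","properties":{"series":{"type":"array"},"grip_force":{"type":"number"}},"required":["series"]}

```bash
ls; mkdir -p pics; python3 - <<'E'
from workcell import r
import cv2
o=r.get_obs(); print(o)
for n in ("top","side"):
    p=r.capture(n); cv2.imwrite(f"pics/{n}0.png",p["color"]); print(n,p["intrinsics"],p["cam_to_world"].round(4) if hasattr(p["cam_to_world"],'round') else p["cam_to_world"],p.keys())
    for t in ["rack_red","rack_yellow","rack_green","rack_blue","tray_red","tray_yellow","tray_green","tray_blue","tray_steel","waste_jar"]:
        print(t,[(round(d["confidence"],2),[round(float(v)) for v in d["xy"]],int(d["region"].sum())) for d in r.cut_out(p,t)][:4])
E
```

```text
pics
{'time_s': 0.0, 'joint_positions': array([ 1.29613057,  0.32183459, -0.07010981,  1.45168373,  0.02258459,
        1.37077885, -0.05689439]), 'dq': array([5.98708358e-04, 8.22231720e-04, 5.58590493e-04, 8.43446099e-04,
       4.62130924e-04, 9.92551245e-04, 1.47653192e-05]), 'joint_torque': array([ 4.76335917e-04, -4.93576705e+01, -3.81949469e-01, -3.14327753e+01,
        1.28730404e-02,  1.14871294e-02,  6.14758910e-07]), 'tool_pos': array([ 0.18492043, -0.62258112,  0.23021177]), 'tool_rot': array([ 9.89590324e-01,  1.43909942e-01, -1.74833584e-04, -9.42523180e-04]), 'ft_force': array([ 0.50922192, -0.42732143, -0.12773092]), 'torque': array([-0.05094992, -0.02887336,  0.00923611]), 'finger_gap': 1.0007789698542042}
top [[480.17009464   0.         255.48075694]
 [  0.         480.17009464 190.50544415]
 [  0.           0.           1.        ]] [[-0.0154  0.993  -0.117   0.4046]
 [-0.9997 -0.0131  0.0208  0.0086]
 [ 0.0192  0.1173  0.9929  1.1767]
 [ 0.      0.      0.      1.    ]] dict_keys(['color', 'intrinsics', 'cam_to_world', 'shot'])
rack_red [(0.89, [164, 116], 768), (
[... 484 characters left out ...]
       254.18620368]
 [  0.         373.11952676 190.90124927]
 [  0.           0.           1.        ]] [[-0.8862  0.3111 -0.3433  0.1437]
 [-0.4629 -0.5642  0.6836  0.7571]
 [ 0.0189  0.7648  0.644   0.7407]
 [ 0.      0.      0.      1.    ]] dict_keys(['color', 'intrinsics', 'cam_to_world', 'shot'])
rack_red [(0.94, [208, 221], 806), (0.82, [255, 304], 1077), (0.62, [154, 210], 693)]
rack_yellow [(0.67, [265, 189], 708)]
rack_green [(0.63, [306, 131], 473)]
rack_blue [(0.65, [256, 155], 559)]
tray_red [(0.82, [257, 167], 320)]
tray_yellow [(0.97, [263, 203], 418)]
tray_green [(0.68, [204, 239], 517)]
tray_blue []
tray_steel [(0.59, [204, 285], 1600)]
waste_jar [(0.84, [212, 163], 1113)]
```

```bash
python3 - <<'E'
import cv2
a=cv2.imread("pics/top0.png")[80:320,60:460]
cv2.imwrite("pics/top0c.png",cv2.resize(a,None,fx=2,fy=2,interpolation=cv2.INTER_CUBIC))
E
```

```text
(no output)
```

View pics/top0c.png

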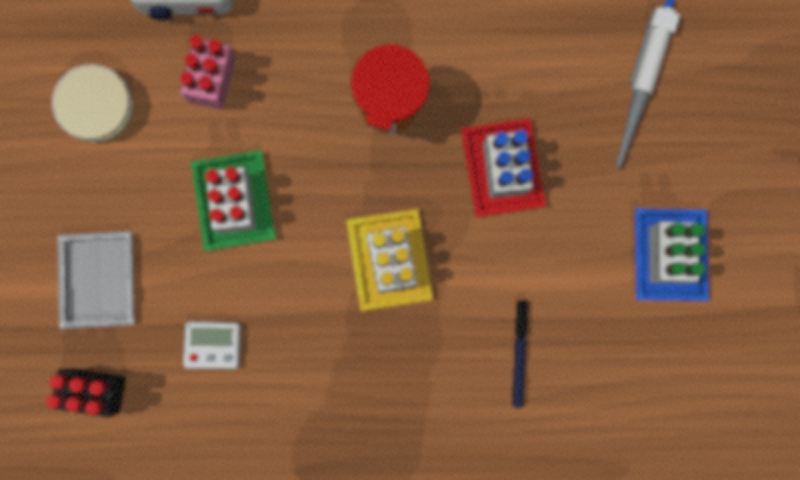

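View pics/side0.png

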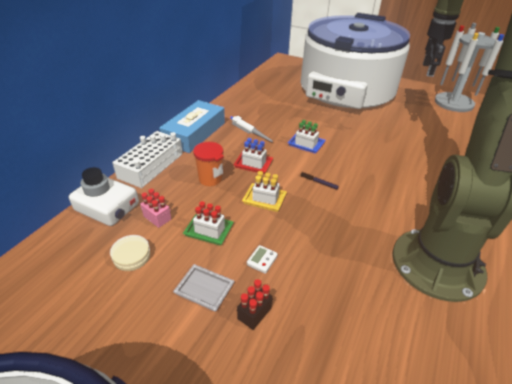

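The top view (2x crop, offset 60,80) shows:
- The red-capped white rack is in the green tray (full-frame ~176,177), blue is in the red tray (~314,162), and green is in the blue tray (~398,206).
- Yellow is already in its own tray (253,212).
- The steel tray at (108,221) is empty and the jar is at (254,119).

These could be taken for rack_red: the pink rack at (164,116), the black rack at (102,275), and the white rack in the green tray at (176,177). I choose the white one.

Order: red→steel, green→green tray, blue→blue tray, red→red tray.

```bash
cat > h.py <<'E'
import numpy as np, cv2
from workcell import r
from scipy.spatial.transform import Rotation as R
from scipy.optimize import minimize
HUE={"red":((0,9),(171,180)),"yellow":((20,35),),"green":((45,85),),"blue":((100,130),)}
def proj(p,X):
    T=np.array(p["cam_to_world"]);c=(np.asarray(X)-T[:3,3])@T[:3,:3]; c=c*[1,-1,-1]
    q=c@np.array(p["intrinsics"]).T; return q[:,:2]/q[:,2:]
def ray(p,uv,z):
    T=np.array(p["cam_to_world"]);uv=np.atleast_2d(uv)
    d=np.c_[uv,np.ones(len(uv))]@np.linalg.inv(p["intrinsics"]).T*[1,-1,-1]@T[:3,:3].T
    return T[:3,3]+d*((z-T[2,3])/d[:,2])[:,None]
def cmask(p,col,s=110,v=50):
    h=cv2.cvtColor(cv2.GaussianBlur(p["color"],(3,3),0),cv2.COLOR_BGR2HSV)
    m=np.zeros(h.shape[:2],bool)
    for a,b in HUE[col]: m|=(h[...,0]>=a)&(h[...,0]<=b)
    return m&(h[...,1]>s)&(h[...,2]>v)
def fit(p,mask,size,z0,z1,x0):
    """pose (x,y,yaw) of box size between z0,z1 whose silhouette best fits hull of mask"""
    S=4;pts=np.argwhere(mask)[:,::-1]
    t=np.zeros((384*S,512*S),np.uint8);cv2.fillConvexPoly(t,cv2.convexHull((pts*S+S//2).astype(np.int32)),1)
    B=np.array([[i*size[0]/2,j*size[1]/2,z] for i in(-1,1) for j in(-1,1) for z in(z0,z1)])
    def cost(v):
        X=R.from_euler("z",v[2]).apply(B)+[v[0],v[1],0]
        m=np.zeros_like(t);cv2.fillConvexPoly(m,cv2.convexHull((proj(p,X)*S+S/2).round().astype(np.int32)),1)
        return 1-(m&t).sum()/(m|t).sum()
    b=None
    for dy in (-.15,0,.15):
        s=np.array(x0)+[0,0,dy]
        o=minimize(cost,s,method="Nelder-Mead",options=dict(initial_simplex=s+np.vstack([np.zeros(3),np.diag([.01,.01,.15])]),xatol=2e-4,fatol=1e-4))
        if b is None or o.fun<b.fun:b=o
    return b.x,b.fun
def near(m,uv,rad):
    c=np.zeros(m.shape,np.uint8);cv2.circle(c,tuple(int(round(float(v))) for v in uv),int(rad),1,-1);m=m&(c>0)
    k,l,st,_=cv2.connectedComponentsWithStats(m.astype(np.uint8))
    for i in range(1,k):
        if st[i,4]<8:m[l==i]=False
    return m
def tool(o=None):
    o=o or r.get_obs(); M=R.from_quat(o["tool_rot"]).as_matrix()
    return np.array(o["tool_pos"]),M,np.arctan2(M[1,0],M[0,0])
def go(x,y,z,yaw):
    """shift/turn (tool axes) to have TCP at x,y,z, tool x at yaw"""
    p,M,_=tool();G=R.from_euler("z",yaw)*R.from_euler("x",np.pi)
    print("go",(M.T@(np.array([x,y,z])-p)).round(4),np.degrees((R.from_matrix(M).inv()*G).as_rotvec()).round(2))
E
python3 - <<'E'
from h import *
p=r.capture("top")
for c,uv in dict(red=(300,165),yellow=(253,210),green=(178,181),blue=(396,208)).items():
    m=near(cmask(p,c),uv,34); x=ray(p,uv,0.01)[0]
    v,f=fit(p,m,(.104,.08),0,.013,[x[0],x[1],.05]); print("tray",c,m.sum(),v.round(4),round(f,3))
d=r.cut_out(p,"tray_steel")[0]; x=ray(p,d["xy"],.01)[0]
v,f=fit(p,d["region"],(.104,.08),0,.013,[x[0],x[1],.05]); print("steel",v.round(4),round(f,3))
for c,uv in dict(red=(176,177),blue=(315,161),green=(402,204),yellow=(255,209)).items():
    m=near(cmask(p,c,100,40),uv,23); q=np.argwhere(m)[:,::-1]; W=ray(p,q,.078)[:,:2]*1000
    (cx,cy),s,a=cv2.minAreaRect(W.astype(np.float32)); print("rack",c,m.sum(),cx,cy,s,a)
print("jar",ray(p,(254,119),.114))
E
```

```text
tray red 1027 [ 0.6108 -0.1532  0.2291] 0.193
tray yellow 1315 [ 0.4949 -0.0144  0.1891] 0.186
tray green 813 [0.5714 0.1773 0.1767] 0.094
tray blue 740 [ 0.4968 -0.3593 -0.0274] 0.034
steel [0.475  0.345  0.0755] 0.145
rack red 213 568.1068725585938 177.6080322265625 (59.55615997314453, 37.10309982299805) 6.01405668258667
rack blue 195 607.5545043945312 -157.71356201171875 (57.64353942871094, 36.18349838256836) 4.639968395233154
rack green 176 498.27581787109375 -355.6933288574219 (37.36966323852539, 55.66748809814453) 89.18614196777344
rack yellow 1098 491.3450622558594 -10.270828247070312 (104.55680847167969, 85.3509750366211) 7.840317249298096
jar [[ 0.69322158 -0.01287266  0.114     ]]
```

```bash
python3 - <<'E'
from h import *
go(.46,-.36,.3,0); go(.55,-.15,.3,.08)
go(.52,.18,.3,.1)
E
```

```text
go [ 0.3385 -0.1739 -0.0687] [ 0.    0.   16.55]
go [ 0.4845 -0.3496 -0.0687] [ 0.    0.   11.96]
go [ 0.5498 -0.6745 -0.0688] [ 0.    0.   10.82]
```

Request:
jog_arm(series=[[100,0.338,-0.174,-0.07,0,0,16.5],[100,0.338,-0.174,-0.07,0,0,16.5],[100,0.338,-0.174,-0.07,0,0,16.5],[100,0.338,-0.174,-0.07,0,0,16.5],[100,0.338,-0.174,-0.07,0,0,16.5],[100,0.338,-0.174,-0.07,0,0,16.5],[100,0.338,-0.174,-0.07,0,0,16.5],[100,0.338,-0.174,-0.07,0,0,16.5],[100,0.338,-0.174,-0.07,0,0,16.5],[100,0.338,-0.174,-0.07,0,0,16.5],[100,0.338,-0.174,-0.07,0,0,16.5]], grip_force=50)

```text
time_s: 2.3
tool_pos: [0.4583, -0.3614, 0.301]
tool_rot: [1.0, -0.001, -0.001, 0.0]
ft_force: [-0.6, -1.1, 0.5]
finger_gap: 0.997
```

```bash
python3 - <<'E'
from h import *
p=r.capture("wrist"); cv2.imwrite("pics/w1.png",p["color"]); print(np.array(p["cam_to_world"]).round(3),p["intrinsics"])
print(tool()[0],tool()[2]); print(proj(p,[[.498,-.356,.083]]))
go(.55,-.15,.3,.08)
go(.52,.18,.3,.1)
E
```

```text
[[-0.002  0.966  0.259  0.524]
 [-1.    -0.002  0.001 -0.361]
 [ 0.002 -0.259  0.966  0.443]
 [ 0.     0.     0.     1.   ]] [[318.72947562   0.         255.51151725]
 [  0.         318.72947562 192.78111113]
 [  0.           0.           1.        ]]
[ 0.45805355 -0.36165701  0.30092663] -0.0022586273247386514
[[250.55318596 131.21601232]]
go [ 0.0915 -0.2119  0.0008] [ 0.02  0.06 -4.71]
go [ 0.0607 -0.5418  0.0007] [ 0.02  0.06 -5.86]
```

View pics/w1.png

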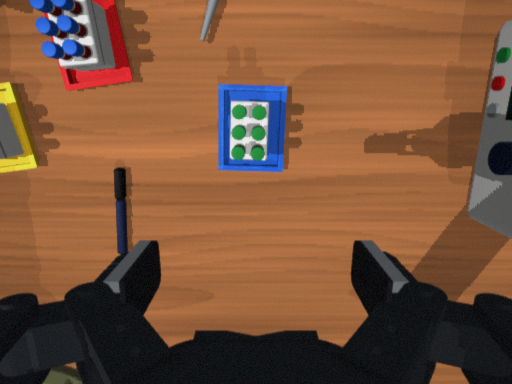

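The wrist view is sharp. The green-capped white rack stands in the blue tray, with the tray centred at about (253,128) and the caps about (249,132).

```bash
cat >> h.py <<'E'
def meas(p,tray,rack,xy,s=150,v=70):
    """tray and rack pose from a sharp picture, given rough world xy"""
    if tray:
        m=near(cmask(p,tray,s,v),proj(p,[[*xy,.01]])[0],62); x,f=fit(p,m,(.104,.08),0,.013,[*xy,.05]); print("tray",tray,m.sum(),x.round(4),round(f,3))
    if rack:
        m=near(cmask(p,rack,s,40),proj(p,[[*xy,.083]])[0],36); W=ray(p,np.argwhere(m)[:,::-1],.078)[:,:2]*1000
        (cx,cy),sz,a=cv2.minAreaRect(W.astype(np.float32)); print("rack",rack,m.sum(),round(cx,1),round(cy,1),np.round(sz,1),round(a,1))
E
python3 - <<'E'
from h import *
p=r.capture("wrist"); meas(p,"blue","green",(.498,-.358))
E
```

```text
tray blue 3168 [ 0.4978 -0.3549 -0.0295] 0.108
rack green 689 495.4 -353.0 [34.5 58.1] 87.4
```

Request:
jog_arm(series=[[100,0.05,-0.04,0,0,0,-5],[100,0.09,-0.21,0,0,0,-5],[100,0.09,-0.21,0,0,0,-5],[100,0.09,-0.21,0,0,0,-5],[100,0.09,-0.21,0,0,0,-5],[100,0.09,-0.21,0,0,0,-5],[100,0.09,-0.21,0,0,0,-5]])

```text
time_s: 3.1
tool_pos: [0.5491, -0.1505, 0.3012]
tool_rot: [0.999, 0.044, -0.0, 0.0]
ft_force: [0.1, -0.1, 0.9]
finger_gap: 0.998
```

```bash
python3 - <<'E'
from h import *
p=r.capture("wrist"); cv2.imwrite("pics/w2.png",p["color"]); meas(p,"red","blue",(.608,-.155),s=175,v=100)
go(.52,.18,.3,.1)
E
```

```text
tray red 3608 [ 0.6106 -0.1565  0.1511] 0.17
rack blue 701 606.0 -156.7 [57.5 34.5] 4.8
go [-3.000e-04 -3.332e-01  7.000e-04] [ 0.06  0.04 -0.82]
```

View pics/w2.png

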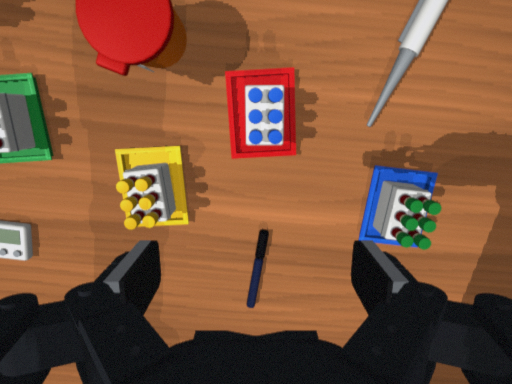

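```bash
sed -i 's/    for i in range(1,k):/    if big: return l==1+np.argmax(st[1:,4])\n    for i in range(1,k):/; s/def near(m,uv,rad):/def near(m,uv,rad,big=0):/; s/proj(p,\[\[\*xy,.01\]\])\[0\],62)/proj(p,[[*xy,.01]])[0],58,1)/' h.py
python3 - <<'E'
from h import *
p=r.capture("wrist")
h=cv2.cvtColor(p["color"],cv2.COLOR_BGR2HSV)
print(h[78,235],h[155,265],h[200,280],h[110,233], h[152,150],h[220,160], h[100,140])
for s,v in((175,100),(200,90),(220,60)): meas(p,"red",None,(.608,-.155),s=s,v=v)
for s,v in((150,100),): meas(p,"blue",None,(.498,-.355),s=s,v=v); meas(p,"yellow","yellow",(.495,-.012),s=s,v=v)
E
```

```text
[  0 216 213] [  0 215 212] [ 13 158 174] [179 232 147] [ 25 200 233] [ 20   7 228] [ 12 154 137]
tray red 3661 [ 0.6097 -0.1533  0.1941] 0.172
tray red 3198 [ 0.6093 -0.1541  0.1481] 0.124
tray red 1186 [ 0.5806 -0.1583  0.1316] 0.24
tray blue 1720 [ 0.4972 -0.3569 -0.0318] 0.127
tray yellow 2919 [ 0.497  -0.009   0.1328] 0.173
rack yellow 1242 498.4 -14.9 [76.2 47.8] 11.4
```

Request:
jog_arm(series=[[100,0,-0.33,0,0,0,0],[100,0,-0.33,0,0,0,0],[100,0,-0.33,0,0,0,0],[100,0,-0.33,0,0,0,0],[100,0,-0.33,0,0,0,0],[100,0,-0.33,0,0,0,0],[100,0,-0.33,0,0,0,0],[100,0,-0.33,0,0,0,0],[100,0,-0.33,0,0,0,0]])

```text
time_s: 4.1
tool_pos: [0.5209, 0.1771, 0.301]
tool_rot: [0.999, 0.043, -0.0, 0.0]
ft_force: [-0.5, -0.5, -0.2]
finger_gap: 1.002
```

```bash
python3 - <<'E'
from h import *
p=r.capture("wrist"); cv2.imwrite("pics/w3.png",p["color"]); meas(p,"green","red",(.57,.178),s=150,v=40)
d=r.cut_out(p,"tray_steel"); print([(e["confidence"],e["xy"],e["region"].sum()) for e in d])
v,f=fit(p,d[0]["region"],(.104,.08),0,.013,[.475,.345,.05]); print("steel",v.round(4),round(f,3))
print(tool()[0])
E
```

```text
tray green 2981 [0.5715 0.1789 0.1464] 0.089
rack red 813 566.3 177.9 [59.7 36.5] 7.1
[(0.83, [130.4, 177.0], np.int64(5162))]
steel [0.4788 0.3464 0.0253] 0.122
[0.52132587 0.17573812 0.3009823 ]
```

View pics/w3.png

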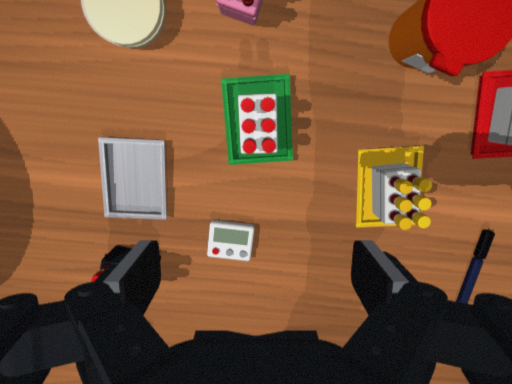

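```bash
cat >> h.py <<'E'
def corners(p,c,z=.013,L=.104,W=.08):
    """c: pixel corners far-left, far-right, near-right, near-left"""
    P=ray(p,np.array(c)+.0,z)[:,:2]; m=P.mean(0)
    ax=(P[0]+P[1]-P[2]-P[3])/2; ay=(P[0]+P[3]-P[1]-P[2])/2
    B=np.array([[L,W],[L,-W],[-L,-W],[-L,W]])/2
    H=((P-m).T@B); yaw=np.arctan2(H[1,0]-H[0,1],H[0,0]+H[1,1])
    print("c",m.round(4),"deg",round(np.degrees(yaw),1),"L,W",np.linalg.norm(ax).round(4),np.linalg.norm(ay).round(4)); return m,yaw
def quad(p,m):
    """4 corners of hull of a mask, ordered far-left, far-right, near-right, near-left"""
    h=cv2.convexHull(np.argwhere(m)[:,::-1].astype(np.int32)); q=cv2.approxPolyN(h,4,-1,True).reshape(-1,2).astype(float)
    s=q[np.argsort(q[:,1])]; t=s[:2][np.argsort(s[:2,0])]; b=s[2:][np.argsort(-s[2:,0])]; return np.vstack([t,b])
E
python3 - <<'E'
from h import *
p=r.capture("wrist")
for n,c in dict(green=[(222,81),(290,74),(294,159),(229,165)],steel=[(98,138),(164,140),(167,219),(105,216)],yellow=[(359,150),(423,147),(422,225),(357,228)]).items(): print(n); corners(p,c)
m=near(cmask(p,"green",150,40),(258,118),58,1);q=quad(p,m);print(q.tolist()); corners(p,q)
m=r.cut_out(p,"tray_steel")[0]["region"];q=quad(p,m);print(q.tolist()); corners(p,q)
E
```

```text
green
c [0.5695 0.1751] deg 9.3 L,W 0.1088 0.0878
steel
c [0.4769 0.3403] deg 2.6 L,W 0.1108 0.0878
yellow
c [ 0.4931 -0.0151] deg 9.0 L,W 0.1124 0.0896Traceback (most recent call last):
  File "<stdin>", line 4, in <module>
  File "h.py", line 63, in quad
    h=cv2.convexHull(np.argwhere(m)[:,::-1].astype(np.int32)); q=cv2.approxPolyN(h,4,-1,True).reshape(-1,2).astype(float)
                                                                 ~~~~~~~~~~~~~~~^^^^^^^^^^^^^
cv2.error: OpenCV(4.12.0) :-1: error: (-5:Bad argument) in function 'approxPolyN'
> Overload resolution failed:
>  - Argument 'epsilon_percentage' must be float, not bool
>  - Argument 'epsilon_percentage' must be float, not bool
```

```bash
sed -i 's/approxPolyN(h,4,-1,True)/approxPolyN(h,4)/' h.py
python3 - <<'E'
from h import *
p=r.capture("wrist")
m=near(cmask(p,"green",150,40),(258,118),58,1);q=quad(p,m);print(q.tolist()); corners(p,q)
m2=r.cut_out(p,"tray_steel")[0]["region"];q=quad(p,m2);print(q.tolist()); corners(p,q)
ys,xs=np.where(m); print(xs.min(),xs.max(),ys.min(),ys.max())
ys,xs=np.where(m2); print(xs.min(),xs.max(),ys.min(),ys.max())
im=p["color"][60:240,90:310].copy(); im=cv2.resize(im,None,fx=3.5,fy=3.3,interpolation=cv2.INTER_NEAREST); cv2.imwrite("pics/w3z.png",im[:600,:770])
print(proj(p,[[.57-.052,.178+.04,.013],[.57+.052,.178+.04,.013],[.57+.052,.178-.04,.013],[.57-.052,.178-.04,.013]]).round(0).tolist())
E
```

```text
[[220.0, 79.0], [287.0, 74.0], [290.0, 159.0], [228.0, 163.0]]
c [0.5704 0.1787] deg 8.6 L,W 0.1086 0.0849
[[95.0, 138.0], [163.0, 140.0], [165.0, 219.0], [104.0, 217.0]]
c [0.4762 0.343 ] deg 2.9 L,W 0.1115 0.0885
221 290 75 163
97 165 138 219
[[224.0, 157.0], [229.0, 76.0], [291.0, 82.0], [283.0, 162.0]]
```

View pics/w3z.png

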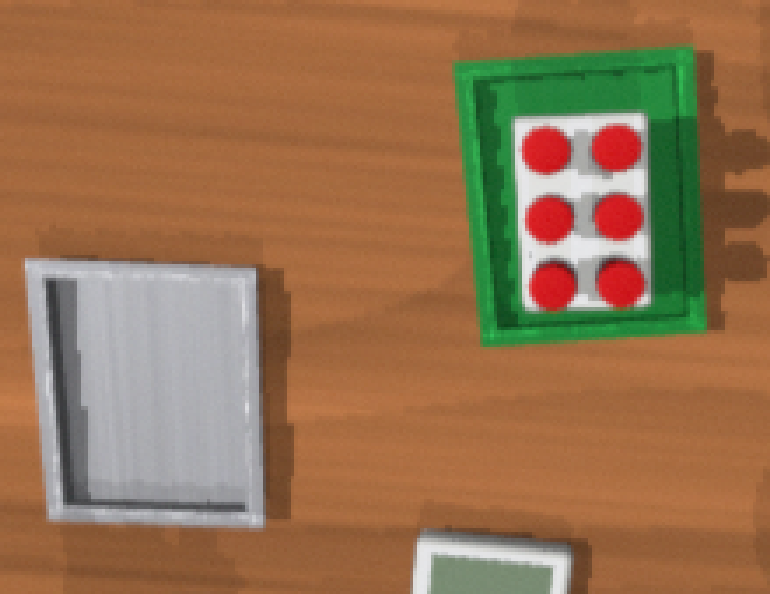

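Crop: the white rack with red caps (not pink or black) is in the green tray at about (258,125), and the steel tray at (131,178) is empty. The choice is confirmed, so I grasp it.

```bash
python3 - <<'E'
from h import *
go(.5665,.1778,.14,.122);go(.5665,.1778,.024,.122)
E
```

```text
go [0.0455 0.0026 0.1611] [ 0.03  0.01 -2.15]
go [0.0455 0.0026 0.2771] [ 0.03  0.01 -2.15]
```

Request:
jog_arm(series=[[100,0.045,0.003,0.01,0,0,-2],[100,0.045,0.003,0.06,0,0,-2],[100,0.045,0.003,0.11,0,0,-2],[100,0.045,0.003,0.15,0,0,-2],[100,0.045,0.003,0.19,0,0,-2],[100,0.045,0.003,0.22,0,0,-2],[100,0.045,0.003,0.25,0,0,-2],[100,0.045,0.003,0.27,0,0,-2],[100,0.045,0.003,0.277,0,0,-2],[100,0.045,0.003,0.277,0,0,-2],[100,0.045,0.003,0.277,0,0,-2],[45,0.045,0.003,0.277,0,0,-2],[45,0.045,0.003,0.277,0,0,-2],[45,0.045,0.003,0.277,0,0,-2],[45,0.045,0.003,0.277,0,0,-2],[45,0.045,0.003,0.277,0,0,-2],[45,0.045,0.003,0.277,0,0,-2],[40,0.045,0.003,0.277,0,0,-2],[40,0.045,0.003,0.277,0,0,-2]], grip_force=50)

```text
time_s: 6.25
tool_pos: [0.5662, 0.1798, 0.0253]
tool_rot: [0.998, 0.061, 0.001, 0.0]
ft_force: [0.8, -0.9, 6.2]
finger_gap: 0.528
```

```bash
python3 - <<'E'
from h import *
o=r.get_obs(); print(o["tool_pos"],o["finger_gap"],o["ft_force"])
p=r.capture("wrist"); cv2.imwrite("pics/w4.png",p["color"])
E
```

```text
[0.56622993 0.17981547 0.02534924] 0.5280820142398005 [ 0.80636803 -0.93717243  6.22788092]
```

View pics/w4.png

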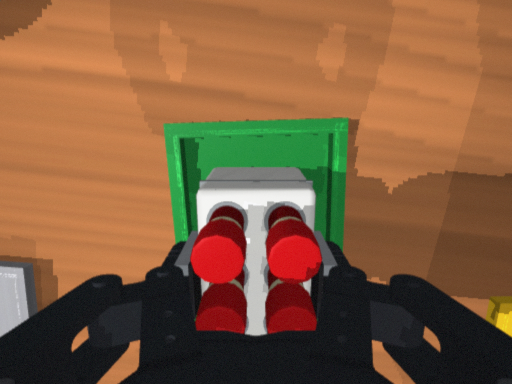

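```bash
python3 - <<'E'
from h import *
p=r.capture("wrist"); print("edge",ray(p,[(200,181),(256,181),(312,181)],.053)); q,M,a=tool(); print(a)
e=ray(p,[(256,181)],.053)[0]; print("offset along tool x", ((e-q)@M)[:2]-[.035,0])
print("rim far",ray(p,[(165,127),(347,121)],.013))
go(.476,.344,.17,.049)
E
```

```text
edge [[0.60264042 0.20527738 0.053     ]
 [0.60514647 0.18488167 0.053     ]
 [0.60765396 0.16447424 0.053     ]]
0.12293404800197352
offset along tool x [ 0.00428379 -0.00023582]
rim far [[0.61695799 0.22970714 0.013     ]
 [0.63024802 0.14453835 0.013     ]]
go [-0.0692 -0.174  -0.1448] [ 0.01 -0.1   4.24]
```

Request:
jog_arm(series=[[40,0,0,-0.02,0,0,0],[40,0,0,-0.05,0,0,0],[40,0,0,-0.09,0,0,0],[40,0,0,-0.13,0,0,0],[40,-0.01,-0.03,-0.145,0,0,1],[40,-0.025,-0.07,-0.145,0,0,2],[40,-0.045,-0.11,-0.145,0,0,3],[40,-0.06,-0.15,-0.145,0,0,4],[40,-0.071,-0.174,-0.145,0,0,4.2],[40,-0.071,-0.174,-0.145,0,0,4.2],[40,-0.071,-0.174,-0.145,0,0,4.2],[40,-0.071,-0.174,-0.11,0,0,4.2],[40,-0.071,-0.174,-0.08,0,0,4.2],[40,-0.071,-0.174,-0.05,0,0,4.2],[40,-0.071,-0.174,-0.03,0,0,4.2],[40,-0.071,-0.174,-0.02,0,0,4.2],[40,-0.071,-0.174,-0.015,0,0,4.2],[40,-0.071,-0.174,-0.015,0,0,4.2]])

```text
time_s: 8.15
tool_pos: [0.4741, 0.3431, 0.0392]
tool_rot: [1.0, 0.024, -0.0, 0.0]
ft_force: [-0.6, 0.6, -1.2]
finger_gap: 0.531
```

```bash
python3 - <<'E'
from h import *
o=r.get_obs(); print(o["tool_pos"],o["finger_gap"],o["ft_force"])
go(.474,.344,.0265,.049)
E
```

```text
[0.47414293 0.34307438 0.03920001] 0.5310738431585306 [-0.62510905  0.60604522 -1.23731206]
go [-0.0001 -0.0009  0.0127] [ 0.02  0.01 -0.02]
```

Lower, release, rise to 0.17, and look at the newly empty green tray from the way over.

Request:
jog_arm(series=[[40,0,0,0.004,0,0,0],[40,0,0,0.008,0,0,0],[40,0,0,0.011,0,0,0],[40,0,0,0.013,0,0,0],[40,0,0,0.013,0,0,0],[60,0,0,0.013,0,0,0],[80,0,0,0.012,0,0,0],[100,0,0,0.011,0,0,0],[100,0,0,0.01,0,0,0],[100,0,0,-0.01,0,0,0],[100,0,0,-0.04,0,0,0],[100,0,0,-0.08,0,0,0],[100,0,0,-0.12,0,0,0],[100,0,0,-0.17,0,0,0],[100,0,0,-0.22,0,0,0],[100,0,0,-0.26,0,0,0],[100,0,0,-0.26,0,0,0]])

```text
time_s: 9.85
tool_pos: [0.4754, 0.3461, 0.3062]
tool_rot: [1.0, 0.025, 0.005, -0.003]
ft_force: [0.1, 0.1, -0.5]
finger_gap: 0.999
```

```bash
python3 - <<'E'
from h import *
p=r.capture("wrist"); cv2.imwrite("pics/w5.png",p["color"]); meas(p,None,"red",(.476,.344)); print(tool()[0])
go(.50,.12,.3,.1);go(.495,-.12,.3,0);go(.4935,-.354,.3,-.03)
E
```

```text
rack red 810 473.8 343.2 [59.8 35.4] 2.3
[0.47451773 0.34507179 0.30281953]
go [0.0142 0.2261 0.0022] [-0.16 -0.33 -2.87]
go [-0.0028  0.4655  0.0014] [-0.17 -0.33  2.86]
go [-0.0159  0.6992  0.0007] [-0.18 -0.32  4.58]
```

View pics/w5.png

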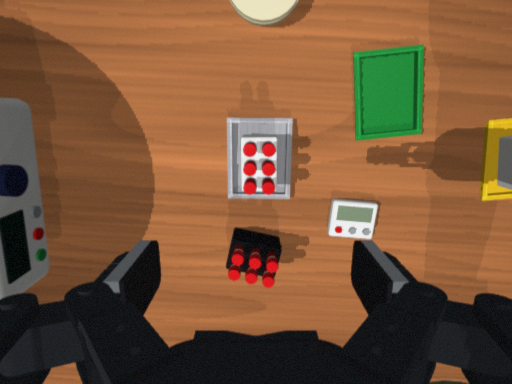

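w5: the red rack stands in the steel tray at about (258,160), and the green tray at (390,93) is empty. Next is the green rack.

```bash
python3 - <<'E'
from h import *
p=r.capture("wrist")
corners(p,[(227,118),(293,119),(290,199),(228,198)])
corners(p,quad(p,near(cmask(p,"green",150,40),(390,93),58,1)))
E
```

```text
c [0.473  0.3404] deg 2.2 L,W 0.1097 0.0872
c [0.5691 0.1785] deg 8.9 L,W 0.1085 0.086
```

Request:
jog_arm(series=[[100,0,0.04,0,0,0,0],[100,0.01,0.23,0,0,0,0],[100,0.01,0.23,0,0,0,0],[100,0.01,0.23,0,0,0,0],[100,0.01,0.23,0,0,0,0],[100,0.0,0.46,0,0,0,2],[100,0.0,0.46,0,0,0,2],[100,0.0,0.46,0,0,0,2],[100,0.0,0.46,0,0,0,2],[100,0.0,0.46,0,0,0,2],[100,-0.016,0.7,0,0,0,4.6],[100,-0.016,0.7,0,0,0,4.6],[100,-0.016,0.7,0,0,0,4.6],[100,-0.016,0.7,0,0,0,4.6],[100,-0.016,0.7,0,0,0,4.6],[100,-0.016,0.7,0,0,0,4.6],[100,-0.016,0.7,0,0,0,4.6],[100,-0.016,0.7,0,0,0,4.6]])

```text
time_s: 11.75
tool_pos: [0.4927, -0.3543, 0.2981]
tool_rot: [1.0, -0.014, -0.001, -0.001]
ft_force: [-0.2, 0.2, 0.7]
finger_gap: 1.002
```

```bash
python3 - <<'E'
from h import *
p=r.capture("wrist"); meas(p,None,"green",(.497,-.355)); q=quad(p,near(cmask(p,"blue",150,60),proj(p,[[.497,-.355,.01]])[0],58,1)); print(q.tolist()); corners(p,q)
print(tool()[0],tool()[2])
go(.497,-.355,.0255,-.035)
E
```

```text
rack green 727 495.7 -353.3 [34.4 60.6] 87.6
[[225.0, 113.0], [290.0, 113.0], [288.0, 194.0], [225.0, 194.0]]
c [ 0.4962 -0.3558] deg -2.0 L,W 0.1091 0.0859
[ 0.49291244 -0.3541277   0.29864067] -0.027802095526417114
go [0.0043 0.0011 0.2731] [-0.07  0.04  0.41]
```

Request:
jog_arm(series=[[100,0.003,0,0.05,0,0,0.4],[100,0.003,0,0.1,0,0,0.4],[100,0.003,0,0.15,0,0,0.4],[100,0.003,0,0.19,0,0,0.4],[100,0.003,0,0.22,0,0,0.4],[100,0.003,0,0.25,0,0,0.4],[100,0.003,0,0.267,0,0,0.4],[100,0.003,0,0.273,0,0,0.4],[100,0.003,0,0.273,0,0,0.4],[100,0.003,0,0.273,0,0,0.4],[45,0.003,0,0.273,0,0,0.4],[45,0.003,0,0.273,0,0,0.4],[45,0.003,0,0.273,0,0,0.4],[45,0.003,0,0.273,0,0,0.4],[45,0.003,0,0.273,0,0,0.4],[40,0.003,0,0.273,0,0,0.4],[40,0.003,0,0.273,0,0,0.4],[40,0.003,0,0.273,0,0,0.4]])

```text
time_s: 13.6
tool_pos: [0.4961, -0.3566, 0.0274]
tool_rot: [1.0, -0.019, 0.001, 0.0]
ft_force: [-0.3, 0.2, 5.9]
finger_gap: 0.523
```

```bash
python3 - <<'E'
from h import *
o=r.get_obs(); print(o["tool_pos"],o["finger_gap"],o["ft_force"])
p=r.capture("wrist"); q,M,a=tool(); g=cv2.cvtColor(p["color"],cv2.COLOR_BGR2GRAY)[:,230:280].mean(1); print(g[150:200].round().astype(int).tolist())
go(.50,-.12,.2,0);go(.50,.06,.2,.1);go(.5705,.179,.2,.152)
E
```

```text
[ 0.49612798 -0.35658608  0.02737897] 0.523390553001745 [-0.29943459  0.16718738  5.88233468]
[104, 104, 104, 104, 104, 103, 103, 104, 103, 99, 91, 86, 85, 85, 82, 74, 72, 92, 117, 125, 126, 126, 126, 127, 127, 127, 127, 127, 127, 124, 105, 98, 119, 127, 128, 128, 128, 129, 141, 165, 193, 220, 229, 235, 232, 224, 220, 221, 222, 221]
go [-0.0048 -0.2365 -0.1728] [ 0.05 -0.08 -2.15]
go [-0.0115 -0.4163 -0.173 ] [ 0.05 -0.08 -7.88]
go [ 0.0544 -0.5379 -0.173 ] [  0.05  -0.08 -10.86]
```

Request:
jog_arm(series=[[40,0,0,-0.02,0,0,0],[40,0,0,-0.06,0,0,0],[40,0,0,-0.1,0,0,0],[40,0,0,-0.14,0,0,0],[40,0,-0.02,-0.17,0,0,0],[40,-0.005,-0.06,-0.173,0,0,0],[40,-0.005,-0.1,-0.173,0,0,-1],[40,-0.005,-0.15,-0.173,0,0,-2],[40,-0.005,-0.2,-0.173,0,0,-3],[40,-0.005,-0.25,-0.173,0,0,-4],[40,-0.005,-0.3,-0.173,0,0,-5],[40,-0.005,-0.35,-0.173,0,0,-6],[40,-0.005,-0.4,-0.173,0,0,-8],[40,0.01,-0.44,-0.173,0,0,-10],[40,0.03,-0.48,-0.173,0,0,-10.8],[40,0.045,-0.515,-0.173,0,0,-10.8],[40,0.054,-0.537,-0.173,0,0,-10.8],[40,0.054,-0.537,-0.173,0,0,-10.8],[40,0.054,-0.537,-0.173,0,0,-10.8]])

```text
time_s: 15.55
tool_pos: [0.5689, 0.178, 0.1981]
tool_rot: [0.997, 0.076, -0.001, 0.0]
ft_force: [0.3, -0.9, -2.6]
finger_gap: 0.525
```

```bash
python3 - <<'E'
from h import *
o=r.get_obs(); print(o["tool_pos"],o["finger_gap"],o["ft_force"])
p=r.capture("wrist"); cv2.imwrite("pics/w6.png",p["color"])
go(.570,.1785,.0275,.152)
E
```

```text
[0.56890497 0.17803644 0.19813984] 0.5251280680100032 [ 0.29238683 -0.87127565 -2.6319714 ]
go [ 0.0015 -0.0016  0.1709] [ 0.07  0.11 -0.11]
```

View pics/w6.png

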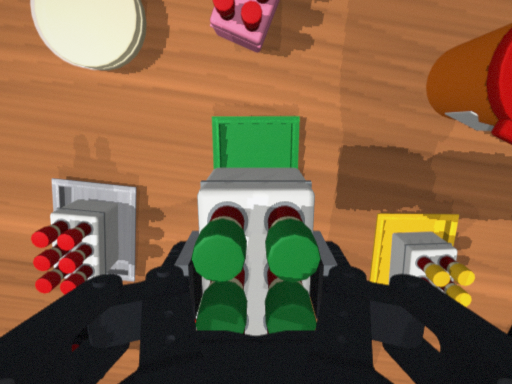

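Request:
jog_arm(series=[[40,0.0,-0.001,0.04,0,0,0],[40,0.0,-0.001,0.08,0,0,0],[40,0.0,-0.001,0.12,0,0,0],[40,0.0,-0.001,0.145,0,0,0],[40,0.0,-0.001,0.158,0,0,0],[40,0.0,-0.001,0.164,0,0,0],[40,0.0,-0.001,0.168,0,0,0],[40,0.0,-0.001,0.17,0,0,0],[40,0.0,-0.001,0.171,0,0,0],[40,0.0,-0.001,0.171,0,0,0],[60,0.0,-0.001,0.171,0,0,0],[80,0.0,-0.001,0.17,0,0,0],[100,0.0,-0.001,0.169,0,0,0],[100,0.0,-0.001,0.168,0,0,0],[100,0.0,-0.001,0.15,0,0,0],[100,0.0,-0.001,0.12,0,0,0],[100,0.0,-0.001,0.07,0,0,0],[100,0.0,-0.001,0.02,0,0,0],[100,0.0,-0.001,-0.03,0,0,0],[100,-0.04,-0.001,-0.08,0,0,0]])

```text
time_s: 17.6
tool_pos: [0.541, 0.1745, 0.2714]
tool_rot: [0.997, 0.075, 0.002, -0.001]
ft_force: [0.6, -0.5, -0.2]
finger_gap: 1.002
```

Request:
jog_arm(series=[[100,0,0,-0.02,0,0,0],[100,0,0,-0.02,0,0,0],[100,0,0,-0.02,0,0,0]])

```text
time_s: 17.9
tool_pos: [0.5386, 0.1745, 0.2884]
tool_rot: [0.997, 0.075, 0.0, 0.0]
ft_force: [0.0, 0.1, -0.7]
finger_gap: 0.997
```

```bash
python3 - <<'E'
from h import *
p=r.capture("wrist"); c=proj(p,[[.57,.1785,.02]])[0]; print(c,tool()[0])
x,y=c.astype(int); cv2.imwrite("pics/w7.png",cv2.resize(p["color"][y-60:y+60,x-60:x+60],None,fx=4,fy=4,interpolation=cv2.INTER_CUBIC))
meas(p,None,"green",(.569,.178))
w=cv2.cvtColor(p["color"],cv2.COLOR_BGR2HSV); m=near((w[...,1]<60)&(w[...,2]>130),proj(p,[[.569,.178,.053]])[0],32)
q=quad(p,m); print("block top",q.tolist()); corners(p,q,.053,.07,.046)
corners(p,quad(p,near(cmask(p,"green",150,40),c,58,1)))
go(.5,.12,.3,.1);go(.53,-.06,.3,.08);go(.606,-.1565,.3,.08)
E
```

```text
[255.98671386 135.16932847] [0.53823176 0.17420318 0.28732521]
rack green 2184 564.4 178.1 [68.6 71. ] 9.9
block top [[236.0, 107.0], [274.0, 107.0], [274.0, 166.0], [236.0, 166.0]]
c [0.5702 0.1798] deg 8.6 L,W 0.0682 0.0445
c [0.5697 0.1784] deg 9.0 L,W 0.1083 0.0852
go [-0.046   0.0479 -0.0126] [0.02 0.08 2.9 ]
go [-0.0433  0.2303 -0.0125] [0.02 0.08 4.05]
go [ 0.0173  0.3371 -0.0126] [0.02 0.08 4.05]
```

View pics/w7.png

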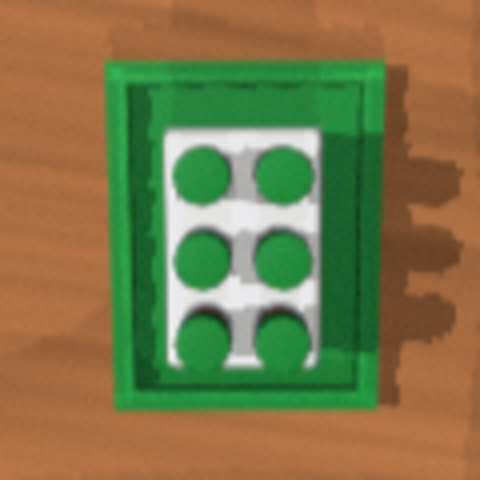

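w7: the green rack stands in the green tray within about 1.5 mm and parallel to it. Next is the blue rack.

Request:
jog_arm(series=[[100,-0.03,0.03,-0.01,0,0,2],[100,-0.045,0.07,-0.01,0,0,3],[100,-0.045,0.12,-0.01,0,0,4],[100,-0.045,0.17,-0.01,0,0,4],[100,-0.045,0.21,-0.01,0,0,4],[100,-0.04,0.25,-0.01,0,0,4],[100,-0.03,0.29,-0.01,0,0,4],[100,-0.02,0.33,-0.01,0,0,4],[100,-0.02,0.337,-0.01,0,0,4],[100,-0.02,0.337,-0.01,0,0,4],[100,-0.02,0.337,-0.01,0,0,4]])

```text
time_s: 19.05
tool_pos: [0.5691, -0.1601, 0.297]
tool_rot: [0.999, 0.041, -0.001, -0.001]
ft_force: [0.4, 0.4, 0.2]
finger_gap: 1.0
```

```bash
cat >> h.py <<'E'
def both(p,tray,xy,rad=58):
    if tray:
        print("tray"); corners(p,quad(p,near(cmask(p,tray,190 if tray=="red" else 150,80 if tray!="green" else 40),proj(p,[[*xy,.01]])[0],rad,1)))
    w=cv2.cvtColor(p["color"],cv2.COLOR_BGR2HSV); m=near((w[...,1]<60)&(w[...,2]>130),proj(p,[[*xy,.053]])[0],32)
    q=quad(p,m); print("block",q.tolist()); corners(p,q,.053,.07,.046)
E
python3 - <<'E'
from h import *
p=r.capture("wrist"); both(p,"red",(.607,-.1565)); meas(p,None,"blue",(.607,-.1565)); print(tool()[0])
go(.6065,-.1565,.027,.083)
E
```

```text
tray
c [ 0.6065 -0.1528] deg 8.0 L,W 0.1116 0.0886
block [[236.0, 102.0], [273.0, 100.0], [273.0, 159.0], [236.0, 159.0]]
c [ 0.6071 -0.1552] deg 5.1 L,W 0.0679 0.0441
rack blue 802 605.7 -155.1 [58.7 36.3] 6.7
[ 0.5692191  -0.1595255   0.29758547]
go [0.0377 0.0005 0.2705] [-0.08  0.07  0.04]
```

Request:
jog_arm(series=[[100,0.02,-0.001,0.03,0,0,-0.5],[100,0.037,-0.001,0.08,0,0,-0.5],[100,0.037,-0.001,0.12,0,0,-0.5],[100,0.037,-0.001,0.16,0,0,-0.5],[100,0.037,-0.001,0.2,0,0,-0.5],[100,0.037,-0.001,0.23,0,0,-0.5],[100,0.037,-0.001,0.255,0,0,-0.5],[100,0.037,-0.001,0.267,0,0,-0.5],[100,0.037,-0.001,0.27,0,0,-0.5],[100,0.037,-0.001,0.27,0,0,-0.5],[45,0.037,-0.001,0.27,0,0,-0.5],[45,0.037,-0.001,0.27,0,0,-0.5],[45,0.037,-0.001,0.27,0,0,-0.5],[45,0.037,-0.001,0.27,0,0,-0.5],[45,0.037,-0.001,0.27,0,0,-0.5],[40,0.037,-0.001,0.27,0,0,-0.5],[40,0.037,-0.001,0.27,0,0,-0.5],[40,0.037,-0.001,0.27,0,0,-0.5]])

```text
time_s: 20.9
tool_pos: [0.6073, -0.1578, 0.0298]
tool_rot: [0.999, 0.045, 0.001, 0.0]
ft_force: [-0.6, -0.1, 6.5]
finger_gap: 0.525
```

```bash
python3 - <<'E'
from h import *
o=r.get_obs(); print(o["tool_pos"],o["finger_gap"],o["ft_force"])
go(.6,-.2,.2,.05);go(.496,-.356,.2,-.035)
E
```

```text
[ 0.60726469 -0.15775742  0.02981539] 0.5248176858050893 [-0.61555176 -0.05856809  6.51647486]
go [-0.0107  0.0416 -0.1702] [ 0.05 -0.12  2.28]
go [-0.1282  0.1876 -0.1703] [ 0.04 -0.13  7.15]
```

Request:
jog_arm(series=[[40,0,0,-0.02,0,0,0],[40,0,0,-0.06,0,0,0],[40,0,0,-0.1,0,0,0],[40,0,0,-0.14,0,0,0],[40,-0.01,0.015,-0.165,0,0,0],[40,-0.03,0.04,-0.17,0,0,1.5],[40,-0.055,0.08,-0.17,0,0,3],[40,-0.08,0.115,-0.17,0,0,4.5],[40,-0.105,0.15,-0.17,0,0,6],[40,-0.12,0.175,-0.17,0,0,7],[40,-0.128,0.188,-0.17,0,0,7.2],[40,-0.128,0.188,-0.17,0,0,7.2],[40,-0.128,0.188,-0.14,0,0,7.2],[40,-0.128,0.188,-0.1,0,0,7.2],[40,-0.128,0.188,-0.07,0,0,7.2],[40,-0.128,0.188,-0.05,0,0,7.2],[40,-0.128,0.188,-0.05,0,0,7.2]])

```text
time_s: 22.6
tool_pos: [0.495, -0.3517, 0.0746]
tool_rot: [1.0, -0.016, -0.003, -0.003]
ft_force: [-0.7, 0.7, -1.1]
finger_gap: 0.527
```

```bash
python3 - <<'E'
from h import *
o=r.get_obs(); print(o["tool_pos"],o["finger_gap"],o["ft_force"])
p=r.capture("wrist"); cv2.imwrite("pics/w8.png",p["color"])
go(.4962,-.356,.0295,-.035)
E
```

```text
[ 0.49496915 -0.35173283  0.07458247] 0.5273551925344288 [-0.67215379  0.72739635 -1.14811286]
go [0.0003 0.003  0.0474] [-0.18  0.12  0.16]
```

View pics/w8.png

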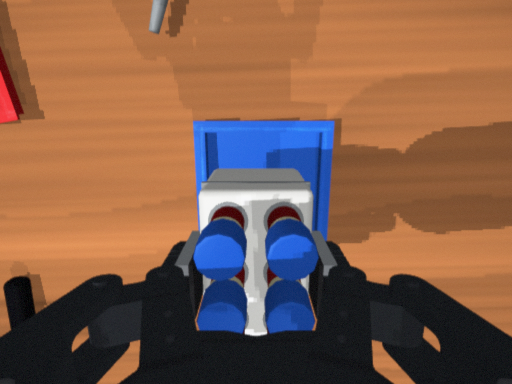

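Request:
jog_arm(series=[[40,0,0.002,0.015,0,0,0],[40,0,0.002,0.03,0,0,0],[40,0,0.002,0.036,0,0,0],[40,0,0.002,0.036,0,0,0],[40,0,0.002,0.036,0,0,0]])

```text
time_s: 23.15
tool_pos: [0.4956, -0.3585, 0.0425]
tool_rot: [1.0, -0.018, 0.0, 0.0]
ft_force: [0.2, 0.6, -2.0]
finger_gap: 0.528
```

```bash
python3 - <<'E'
from h import *
go(.4962,-.356,.0295,-.035)
E
```

```text
go [ 0.0005 -0.0025  0.013 ] [ 0.01 -0.01 -0.06]
```

Request:
jog_arm(series=[[40,0.001,-0.0025,0.005,0,0,0],[40,0.001,-0.0025,0.009,0,0,0],[40,0.001,-0.0025,0.012,0,0,0],[40,0.001,-0.0025,0.013,0,0,0],[40,0.001,-0.0025,0.013,0,0,0],[60,0.001,-0.0025,0.013,0,0,0],[80,0.001,-0.0025,0.012,0,0,0],[100,0.001,-0.0025,0.011,0,0,0],[100,0.001,-0.0025,0.01,0,0,0],[100,0.001,-0.0025,-0.01,0,0,0],[100,0.001,-0.0025,-0.04,0,0,0],[100,0.001,-0.0025,-0.09,0,0,0],[100,0,-0.0025,-0.14,0,0,0],[100,-0.02,-0.0025,-0.19,0,0,0],[100,-0.04,-0.0025,-0.24,0,0,0],[100,-0.04,-0.0025,-0.26,0,0,0],[100,-0.04,-0.0025,-0.26,0,0,0],[100,-0.04,-0.0025,-0.26,0,0,0]])

```text
time_s: 24.95
tool_pos: [0.4558, -0.3545, 0.3029]
tool_rot: [1.0, -0.018, 0.001, 0.0]
ft_force: [-0.2, 0.2, -0.9]
finger_gap: 1.004
```

```bash
python3 - <<'E'
from h import *
p=r.capture("wrist"); c=proj(p,[[.4965,-.356,.02]])[0]
x,y=c.astype(int); cv2.imwrite("pics/w9.png",cv2.resize(p["color"][y-60:y+60,x-60:x+60],None,fx=4,fy=4,interpolation=cv2.INTER_CUBIC))
both(p,"blue",(.4965,-.356)); print(tool()[0])
go(.45,-.12,.3,0);go(.45,.15,.3,.0);go(.45,.343,.3,.04)
E
```

```text
tray
c [ 0.4957 -0.3559] deg -1.7 L,W 0.1088 0.0857
block [[236.0, 100.0], [273.0, 100.0], [273.0, 157.0], [237.0, 157.0]]
c [ 0.4963 -0.3552] deg -1.7 L,W 0.0676 0.0441
[ 0.45542887 -0.35409889  0.30144602]
go [-0.0138 -0.2338  0.0016] [-0.04  0.05 -2.04]
go [-0.0234 -0.5036  0.0018] [-0.04  0.05 -2.04]
go [-0.0303 -0.6965  0.0019] [-0.04  0.05 -4.33]
```

View pics/w9.png

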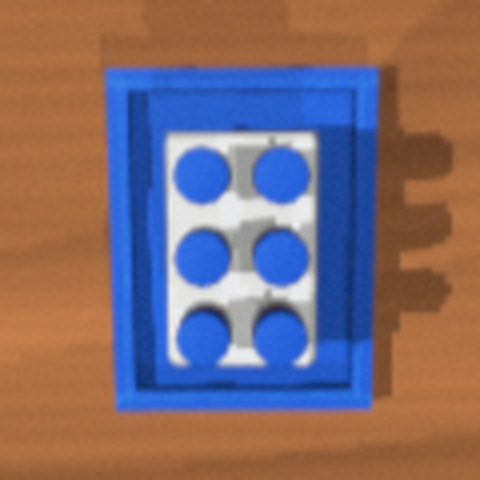

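w9: the blue rack is centred in the blue tray to about 1 mm. Last, I fetch the red rack from the steel tray.

Request:
jog_arm(series=[[100,0.0,-0.04,0,0,0,0],[100,0.0,-0.09,0,0,0,0],[100,0.0,-0.14,0,0,0,0],[100,0.0,-0.19,0,0,0,0],[100,0.0,-0.24,0,0,0,0],[100,0.0,-0.29,0,0,0,-1],[100,0.0,-0.34,0,0,0,-2],[100,0.0,-0.39,0,0,0,-2],[100,0.0,-0.44,0,0,0,-3],[100,0.0,-0.49,0,0,0,-3],[100,-0.01,-0.54,0,0,0,-4],[100,-0.02,-0.59,0,0,0,-4.3],[100,-0.03,-0.64,0,0,0,-4.3],[100,-0.03,-0.68,0,0,0,-4.3],[100,-0.03,-0.6965,0,0,0,-4.3],[100,-0.03,-0.6965,0,0,0,-4.3],[100,-0.03,-0.6965,0,0,0,-4.3]])

```text
time_s: 26.7
tool_pos: [0.4502, 0.342, 0.3006]
tool_rot: [1.0, 0.02, -0.001, 0.001]
ft_force: [-0.2, -0.6, -0.3]
finger_gap: 0.999
```

```bash
python3 - <<'E'
from h import *
p=r.capture("wrist"); both(p,None,(.474,.343)); meas(p,None,"red",(.474,.343)); print(tool()[0])
go(.474,.343,.027,.042)
E
```

```text
block [[198.0, 120.0], [272.0, 107.0], [279.0, 172.0], [239.0, 172.0]]
c [0.4723 0.3526] deg 18.5 L,W 0.0762 0.0692
rack red 819 473.6 343.3 [60.  36.4] 2.3
[0.45078703 0.34118509 0.30106106]
go [ 0.0238 -0.0014  0.274 ] [ 0.1   0.11 -0.23]
```

Request:
jog_arm(series=[[100,0.024,-0.0015,0.04,0,0,0],[100,0.024,-0.0015,0.08,0,0,0],[100,0.024,-0.0015,0.12,0,0,0],[100,0.024,-0.0015,0.16,0,0,0],[100,0.024,-0.0015,0.2,0,0,0],[100,0.024,-0.0015,0.235,0,0,0],[100,0.024,-0.0015,0.258,0,0,0],[100,0.024,-0.0015,0.27,0,0,0],[100,0.024,-0.0015,0.274,0,0,0],[100,0.024,-0.0015,0.274,0,0,0],[45,0.024,-0.0015,0.274,0,0,0],[45,0.024,-0.0015,0.274,0,0,0],[45,0.024,-0.0015,0.274,0,0,0],[45,0.024,-0.0015,0.274,0,0,0],[45,0.024,-0.0015,0.274,0,0,0],[40,0.024,-0.0015,0.274,0,0,0],[40,0.024,-0.0015,0.274,0,0,0],[40,0.024,-0.0015,0.274,0,0,0]])

```text
time_s: 28.55
tool_pos: [0.4753, 0.3457, 0.0296]
tool_rot: [1.0, 0.02, 0.001, -0.0]
ft_force: [-1.2, -0.7, 6.2]
finger_gap: 0.526
```

```bash
python3 - <<'E'
from h import *
o=r.get_obs(); print(o["tool_pos"],o["finger_gap"],o["ft_force"])
go(.474,.343,.2,.042);go(.46,.12,.2,.08);go(.48,-.04,.2,.1);go(.57,-.154,.2,.1);go(.607,-.154,.2,.12)
E
```

```text
[0.47529553 0.34569666 0.02955755] 0.525555561651102 [-1.23737337 -0.7435259   6.18318039]
go [-0.0011  0.0026 -0.1704] [-0.03 -0.11 -0.15]
go [-0.0238  0.2248 -0.1706] [-0.03 -0.11 -2.33]
go [-0.0101  0.3855 -0.1707] [-0.03 -0.11 -3.48]
go [ 0.0753  0.5029 -0.1706] [-0.03 -0.11 -3.48]
go [ 0.1123  0.5044 -0.1705] [-0.03 -0.11 -4.62]
```

Request:
jog_arm(series=[[40,0,0,-0.02,0,0,0],[40,0,0,-0.06,0,0,0],[40,0,0,-0.1,0,0,0],[40,0,0,-0.14,0,0,0],[40,-0.005,0.02,-0.165,0,0,0],[40,-0.01,0.06,-0.17,0,0,0],[40,-0.015,0.1,-0.17,0,0,-1],[40,-0.02,0.15,-0.17,0,0,-1.5],[40,-0.024,0.2,-0.17,0,0,-2],[40,-0.02,0.25,-0.17,0,0,-2.5],[40,-0.015,0.3,-0.17,0,0,-3],[40,-0.01,0.345,-0.17,0,0,-3.5],[40,-0.005,0.385,-0.17,0,0,-3.5],[40,0.02,0.425,-0.17,0,0,-3.5],[40,0.05,0.46,-0.17,0,0,-3.5],[40,0.08,0.49,-0.17,0,0,-4],[40,0.105,0.503,-0.17,0,0,-4.6],[40,0.112,0.503,-0.17,0,0,-4.6],[40,0.112,0.503,-0.17,0,0,-4.6],[40,0.112,0.503,-0.17,0,0,-4.6]])

```text
time_s: 30.55
tool_pos: [0.6053, -0.1515, 0.198]
tool_rot: [0.998, 0.061, -0.001, -0.0]
ft_force: [-0.8, 0.4, -1.2]
finger_gap: 0.523
```

```bash
python3 - <<'E'
from h import *
o=r.get_obs(); print(o["tool_pos"],o["finger_gap"],tool()[2])
p=r.capture("wrist"); cv2.imwrite("pics/w10.png",p["color"])
go(.607,-.1545,.08,.13)
E
```

```text
[ 0.60534499 -0.15152683  0.19796276] 0.5233061232801022 0.12132416336421047
go [0.0015 0.003  0.1183] [-0.01  0.06 -0.5 ]
```

View pics/w10.png

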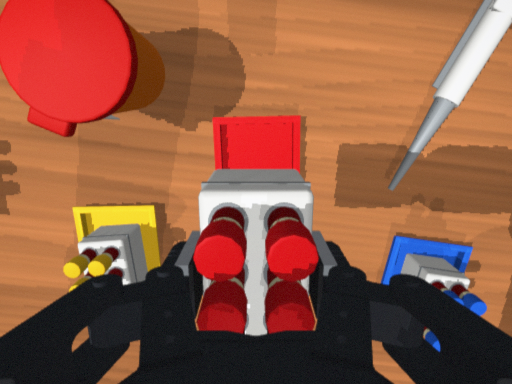

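Request:
jog_arm(series=[[40,0.0,0.0005,0.04,0,0,-1],[40,0.0,0.0005,0.08,0,0,-1],[40,0.0,0.0005,0.12,0,0,-1],[40,0.0,0.0005,0.145,0,0,-1],[40,0.0,0.0005,0.153,0,0,-1],[40,0.0,0.0005,0.153,0,0,-1],[40,0.0,0.0005,0.153,0,0,-1]])

```text
time_s: 31.3
tool_pos: [0.6073, -0.1535, 0.0474]
tool_rot: [0.998, 0.069, 0.001, 0.001]
ft_force: [0.3, -0.1, -1.8]
finger_gap: 0.53
```

```bash
python3 - <<'E'
from h import *
go(.606,-.153,.0295,.14); print(tool()[0])
E
```

```text
go [-0.0013 -0.0007  0.0179] [ 0.08 -0.15 -0.15]
[ 0.60732899 -0.15352173  0.04736213]
```

Request:
jog_arm(series=[[40,-0.001,-0.0005,0.007,0,0,0],[40,-0.001,-0.0005,0.012,0,0,0],[40,-0.001,-0.0005,0.015,0,0,0],[40,-0.001,-0.0005,0.017,0,0,0],[40,-0.001,-0.0005,0.018,0,0,0],[40,-0.001,-0.0005,0.018,0,0,0],[60,-0.001,-0.0005,0.018,0,0,0],[80,-0.001,-0.0005,0.017,0,0,0],[100,-0.001,-0.0005,0.016,0,0,0],[100,-0.001,-0.0005,0.015,0,0,0],[100,-0.001,-0.0005,0,0,0,0],[100,-0.001,-0.0005,-0.03,0,0,0],[100,-0.001,-0.0005,-0.08,0,0,0],[100,-0.001,-0.0005,-0.13,0,0,0],[100,-0.02,-0.0005,-0.18,0,0,0],[100,-0.04,-0.0005,-0.23,0,0,0],[100,-0.04,-0.0005,-0.25,0,0,0],[100,-0.04,-0.0005,-0.25,0,0,0],[100,-0.04,-0.0005,-0.25,0,0,0]])

```text
time_s: 33.2
tool_pos: [0.5667, -0.1584, 0.2967]
tool_rot: [0.998, 0.069, 0.001, 0.001]
ft_force: [0.3, -0.9, 0.1]
finger_gap: 0.996
```

```bash
python3 - <<'E'
from h import *
p=r.capture("wrist"); cv2.imwrite("pics/w11.png",p["color"]); c=proj(p,[[.606,-.153,.02]])[0]; print(c,tool()[0])
both(p,"red",(.606,-.153))
t=r.capture("top"); d=r.cut_out(t,"waste_jar")[0]; print(d["confidence"],d["xy"]); cv2.imwrite("pics/top1.png",cv2.resize(t["color"][80:320,60:460],None,fx=2,fy=2,interpolation=cv2.INTER_CUBIC))
E
```

```text
[255.25472169 128.61116659] [ 0.56624611 -0.15832428  0.29518922]
tray
c [ 0.6063 -0.1526] deg 8.6 L,W 0.1118 0.0877
block [[237.0, 102.0], [274.0, 102.0], [274.0, 165.0], [237.0, 157.0]]
c [ 0.6039 -0.1536] deg 6.0 L,W 0.0692 0.0444
0.9 [256.0, 121.6]
```

View pics/w11.png

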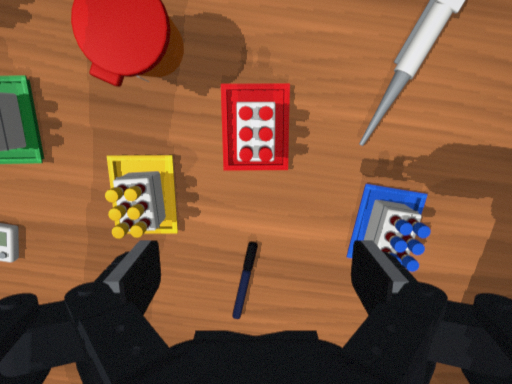

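View pics/top1.png

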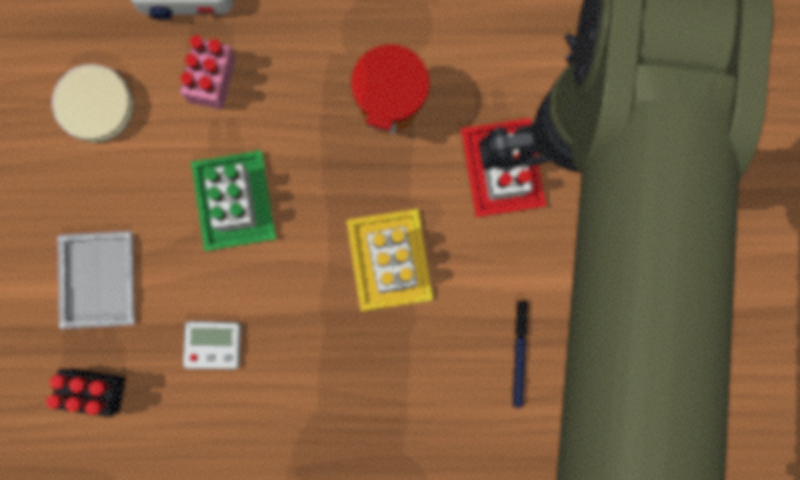

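```bash
python3 -c "
from workcell import r
print(r.close_job())"
```

```text
the job is handed in; nothing more can be done
None
```

All four racks now stand in the tray of their own colour and the steel tray is empty. The job is handed in at about 33 s of the 128 s allowed.

Yellow was already in its own tray, so I left it. The moves were red → steel, green → green, blue → blue, and red → red.

**Last checks:**

| Rack | Offset from tray centre | Angle off tray |
|---|---|---|
| Green | about 1.5 mm | about 0.4° |
| Blue | about 1 mm | parallel |
| Red | about 2.5 mm | about 2.6° |

- **Red:** this figure is less sure. One corner of the block was picked up badly in the picture; by eye the rack looks centred and straight.
- **Waste jar:** in the top view before and after, it looks to be in the same place.
- **Forces:** the highest force I read was about 6.5 N, seen while gripping.
- **Robot:** the gripper ended open, well clear above the racks.

**Disagreements:** the wrist camera made the trays look 5–10% too large, so I relied on their centres rather than their sizes. For the red rack's position along its length, the caps and the block edge differed by up to 4 mm while it was gripped. I settled that by looking again after the first placement, of the green rack.

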